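# Put the slide cartons away in two interlocking layers

## Task

Pack the cartons of microscope slides for storage: set the four large cartons lying flat in the outlines marked on the little wooden pallet, then lay the separator sheet on top of them, centred and square with the pallet, grip post up, and then set every small carton (there are two to four) lying flat in an outline of its own on the sheet. Leave the other things on the bench where they are.

Things in the scene. Friction and masses are not known exactly. Their poses are not given: they have to be found in the camera images.
- pallet_top (a point): Small wooden pallet, fixed to the bench: a square plywood slab 154 x 154 mm on three runners, 24 mm high in all. This point is the centre of its top face; x and y run along its edges, z is up. Dark thin outlines on it mark four places for the large cartons in a pinwheel (each end faces the side of the next, 6 mm apart), with an open square of about 64 mm in the middle.
- sheet_grip (a point): Separator sheet: a loose square brown board 150 x 150 x 5 mm, 100 g, lying flat on the bench, with a square upright grip post 14 x 14 mm at its centre rising 40 mm above the sheet, faces parallel to the sheet's edges. This point is on the post's axis, 25 mm above the sheet's underside; x and y run along its edges, z is up. White outlines on its upper face mark four places for small cartons in a pinwheel of the opposite hand. A quarter turn of the sheet makes no difference.
- low1 (a point): Marked place 1 on the pallet, at (-22, -51) mm in pallet x, y: where the centre of a large carton must come (19 mm above the pallet top). The carton's length lies along pallet x there. Axes as the pallet's.
- low2 (a point): Marked place 2 on the pallet, at (51, -22) mm in pallet x, y: where the centre of a large carton must come (19 mm above the pallet top). The carton's length lies along pallet y there. Axes as the pallet's.
- low3 (a point): Marked place 3 on the pallet, at (22, 51) mm in pallet x, y: where the centre of a large carton must come (19 mm above the pallet top). The carton's length lies along pallet x there. Axes as the pallet's.
- low4 (a point): Marked place 4 on the pallet, at (-51, 22) mm in pallet x, y: where the centre of a large carton must come (19 mm above the pallet top). The carton's length lies along pallet y there. Axes as the pallet's.
- up1 (a point): Marked place 1 on the separator sheet, moving with it, at (22, -51) mm in sheet x, y: where the centre of a small carton must come (16 mm above the sheet's upper face). The carton's length lies along sheet x there. Axes as the sheet's.
- up2 (a point): Marked place 2 on the separator sheet, moving with it, at (51, 22) mm in sheet x, y: where the centre of a small carton must come (16 mm above the sheet's upper face). The carton's length lies along sheet y there. Axes as the sheet's.
- up3 (a point): Marked place 3 on the separator sheet, moving with it, at (-22, 51) mm in sheet x, y: where the centre of a small carton must come (16 mm above the sheet's upper face). The carton's length lies along sheet x there. Axes as the sheet's.
- up4 (a point): Marked place 4 on the separator sheet, moving with it, at (-51, -22) mm in sheet x, y: where the centre of a small carton must come (16 mm above the sheet's upper face). The carton's length lies along sheet y there. Axes as the sheet's.
- large1_mid (a point): Large carton of slides, brown card with a white paper band: 96 x 38 x 38 mm, about 160 g, square in section (any long face may be down). This point is its centre; x runs along its 96 mm length. Starts lying on the bench.
- large2_mid (a point): Large carton of slides, brown card with a white paper band: 96 x 38 x 38 mm, about 160 g, square in section (any long face may be down). This point is its centre; x runs along its 96 mm length. Starts lying on the bench.
- large3_mid (a point): Large carton of slides, brown card with a white paper band: 96 x 38 x 38 mm, about 160 g, square in section (any long face may be down). This point is its centre; x runs along its 96 mm length. Starts lying on the bench.
- large4_mid (a point): Large carton of slides, brown card with a white paper band: 96 x 38 x 38 mm, about 160 g, square in section (any long face may be down). This point is its centre; x runs along its 96 mm length. Starts lying on the bench.
- small1_mid (a point): Small carton of slides, brown card with a white paper band: 84 x 32 x 32 mm, about 100 g, square in section (any long face may be down). This point is its centre; x runs along its 84 mm length. Starts lying on the bench; may be absent.
- small2_mid (a point): Small carton of slides, brown card with a white paper band: 84 x 32 x 32 mm, about 100 g, square in section (any long face may be down). This point is its centre; x runs along its 84 mm length. Starts lying on the bench; may be absent.
- small3_mid (a point): Small carton of slides, brown card with a white paper band: 84 x 32 x 32 mm, about 100 g, square in section (any long face may be down). This point is its centre; x runs along its 84 mm length. Starts lying on the bench; may be absent.
- small4_mid (a point): Small carton of slides, brown card with a white paper band: 84 x 32 x 32 mm, about 100 g, square in section (any long face may be down). This point is its centre; x runs along its 84 mm length. Starts lying on the bench; may be absent.
- petri_stack: Stack of three glass dishes, 94 mm across, 45 mm high; a bystander. Origin at the centre of its underside, z up.
- petri_dish: Single glass dish, 94 mm across, 15 mm high; a bystander. Origin at the centre of its underside, z up.
- beaker: Glass beaker, 68 mm across, 85 mm high; a bystander. Origin at the centre of its underside, z up.
- stain_jar: Amber jar with a black cap, 56 mm across, 80 mm high; a bystander. Origin at the centre of its underside, z up.
- loupe: Stand magnifier, 60 x 40 mm, 44 mm high; a bystander. Origin at the centre of its underside, z up.
Things that resemble listed ones, but are neither listed nor needed, are in the scene too. Leave any green or purple look-alike of the part that bears small1_mid alone.

How it is judged:
By the outcome, as a careful person would: the job done as asked, in the order asked, and still so for the second after the job is handed in, with the robot touching nothing.
Of small1, small2, small3, small4 only 2 to 4 are there at a start; the rules pass over those that are not, and their reading is None.
At some moment in a run one of small1, small2, small3, small4 may be knocked a few centimetres aside while the robot is not near it.
Once in a run the grip may slacken for a moment while it holds something.
It also fails if it takes over 210 s, if anything falls off the work surface, if the arm or the gripper's body presses on something with over 40 N, if the wrist force passes 120 N, or if a joint passes its speed limit or range.

## Robot

A 7-joint arm with a two-finger parallel gripper is mounted at the origin on the work surface. World frame = base frame: x ahead of the robot, y to its left, z up, the work surface at z = 0. Lengths are in m, angles in rad, forces in N, time in s.
With the tool pointing down it reaches from about 0.425 to 0.95 m from the base axis. Payload 4.7 kg.
Tool frame: the origin (TCP) lies at the very end of the fingers, on their centre line; the grasp point (between the pads) lies 19 mm behind it; y points along the fingers, x is the direction in which the jaws open and shut, and the axes are right-handed (so a half turn about y gives the same grasp; the last joint's range is limited). The gripper opens to 85 mm and grips with 20 to 120 N. Pads are 22 mm wide; open, the fingers measure 114 mm over their backs; the gripper's body (76 mm by 85 mm) begins 54 mm behind the grasp point. The pads swing forward as they close: fully open they stand 13 mm farther back than shut.
Start: joints at [1.305, 0.469, -0.049, 1.532, 0.024, 1.141, -0.082], TCP at [0.158, -0.656, 0.209] pointing down, gripper open.
Joint ranges: [-2.59, 2.59], [-0.33, 1.99], [-1.39, 1.29], [0.1, 2.45], [-1.04, 4.18], [0.21, 1.99], [-2.66, 2.66]. Speed limits (rad/s): [2.57, 2.57, 3.14, 3.14, 3.14, 3.14, 3.14].

## Interface

Orientations are given as a 3x3 rotation matrix whose columns are the frame's x, y, z axes.
In Python, from workcell import env gives the robot as it stands. Calls block until the motion is done:
- env.reach(position, orientation): joint-space move of the TCP to a pose.
- env.move_linear(position, frame=None, rate=0.15): straight line of the TCP; frame=None keeps the orientation; rate is the mean speed in m/s.
- env.movej(angles): joint-space move.
- env.command_gripper(opening): finger opening in m; the grip force is fixed at half the most; returns when the fingers have stopped.
- env.sleep(seconds).
- env.inverse_kinematics(position, orientation): joint angles nearest the present ones, or None.
- env.get_image(name): name is "scene" or "side" or "wrist"; returns a dict with "color" (420x560x3 uint8, red, green, blue), "z_map" (420x560 float32, m along the optical axis (not along the pixel's ray), 0 where there is no reading), "K" (3x3 intrinsics, pixels), "world_from_camera" (4x4, takes a point from camera to world coordinates). Camera axes: x right, y down, z forward; pixel columns grow to the right and rows downward; lengths in m; the calibration is good to about 2 mm. A picture is of the moment at which its call begins.
A pose or a line that the arm cannot do raises env.PlanningError and nothing moves.
- env.hand_in(): hands the job in, once; it reports no verdict.
Trained networks look in a picture, given as the dict that the camera call returned (one of the last four; its "shot" number tells which), for a name from the list of things; names that differ only in an ending like _2 or _b are one class to them, and where a whole thing is asked for, a point or a joint stands for the part that bears it (a point fixed in the world has none). Each returns a list of dicts, best first, with "confidence" (0 to 1); they miss things now and then, are a little off and sometimes report something else, mostly with a low value. They report only what shows in the picture. A call takes as long as a camera call. They do not tell look-alikes from the thing itself.
- env.regions_of(picture, label): "pixels" (420x560 bool, what is visible of it) and "rect" ([centre column, centre row, width, height] in pixels, round what is visible of it).
Readings, each from a call of its own:
- env.current_clock(): time.
- env.current_joint_positions(): joint angles.
- env.current_joint_vel(): joint speeds.
- env.current_joint_efforts(): joint torques, N m.
- env.current_eef_pos(): TCP position.
- env.current_orientation(): TCP orientation.
- env.current_wrist_force(): force on the tool from outside, world axes, zero at the start.
- env.current_ft_torque(): the same for the moment, N m.
- env.current_grip_width(): finger opening in m.
Only numpy, scipy, OpenCV 4.12 (cv2) and the standard library are available. Lean on these libraries where they do the work, as an engineer would, in place of code of your own. Each camera call takes 0.05 s, during which the arm holds its last target.

## Working session

There is one attempt and no reset: what is moved stays moved. The work goes in short steps, each a Python script; the robot and the scene stay as the last script left them, time stands still between calls to the robot, and variables do not carry over. Pictures are saved under pics/ and viewed, and the job is handed in when it is done.

```bash
ls; mkdir -p pics
python3 - <<'E'
from workcell import env
import cv2
print(env.current_clock(), env.current_eef_pos(), env.current_orientation())
for n in ["scene","side","wrist"]:
    p=env.get_image(n); cv2.imwrite(f"pics/a_{n}.png",p["color"][:,:,::-1]); print(n,p["K"].tolist(),p["world_from_camera"].round(3).tolist())
E
```

```text
pics
0.0 [ 0.15818162 -0.65555547  0.20796011] [[ 2.34589089e-01 -5.49367606e-04  9.72094470e-01]
 [-9.72092669e-01  1.87312783e-03  2.34589713e-01]
 [-1.94973320e-03 -9.99998095e-01 -9.46208716e-05]]
scene [[534.7854023881653, 0.0, 279.52278306688055], [0.0, 534.7854023881653, 204.43898224305687], [0.0, 0.0, 1.0]] [[0.695, 0.488, -0.528, 1.379], [0.719, -0.474, 0.509, -0.804], [-0.002, -0.733, -0.68, 1.096], [0.0, 0.0, 0.0, 1.0]]
side [[539.1907409002, 0.0, 281.7943945244095], [0.0, 539.1907409002, 208.74479133087996], [0.0, 0.0, 1.0]] [[-0.798, -0.436, 0.416, -0.227], [-0.602, 0.562, -0.567, 1.043], [0.013, -0.703, -0.711, 1.406], [0.0, 0.0, 0.0, 1.0]]
wrist [[363.3294557181261, 0.0, 278.41910896226153], [0.0, 363.3294557181261, 211.03395094414978], [0.0, 0.0, 1.0]] [[0.234, -0.926, -0.296, 0.234], [-0.972, -0.224, -0.069, -0.637], [-0.002, 0.304, -0.953, 0.375], [0.0, 0.0, 0.0, 1.0]]
```

View pics/a_scene.png

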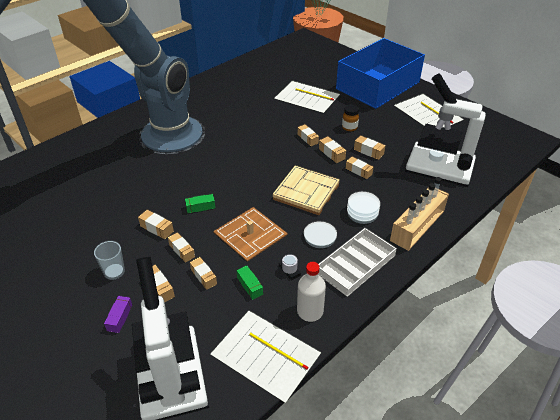

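View pics/a_side.png

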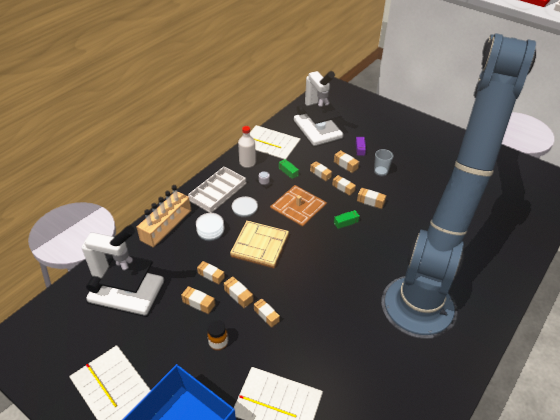

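View pics/a_wrist.png

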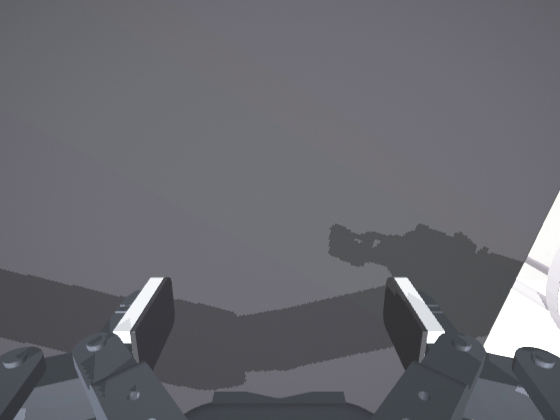

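```bash
cat > h.py <<'E'
from workcell import env
import numpy as np, cv2
def cloud(p):
    z=p["z_map"];K=p["K"];T=p["world_from_camera"]
    v,u=np.mgrid[0:z.shape[0],0:z.shape[1]]
    c=np.stack([(u-K[0,2])/K[0,0]*z,(v-K[1,2])/K[1,1]*z,z],-1)
    w=c@T[:3,:3].T+T[:3,3]; w[z<=0]=np.nan
    return w
def topfit(w,m,L=None,tol=.006):
    """box from the points of its top face: centre, yaw of long side, dims, top z"""
    P=w[m]; P=P[~np.isnan(P[:,0])]
    if len(P)<15: return None
    zt=np.percentile(P[:,2],90)
    T=P[abs(P[:,2]-zt)<tol]
    if len(T)<10: return None
    (cx,cy),(a,b),ang=cv2.minAreaRect((T[:,:2]*1000).astype(np.float32))
    if a<b: a,b,ang=b,a,ang+90
    ang=(ang+90)%180-90
    return np.array([cx/1000,cy/1000,ang,a,b,np.median(T[:,2])*1000,len(T)])
E
python3 - <<'E'
from h import *
np.set_printoptions(suppress=True,precision=3,linewidth=150)
for n in ["scene","side"]:
    p=env.get_image(n); w=cloud(p)
    for lab in ["large1_mid","small1_mid","pallet_top","sheet_grip"]:
        for r in env.regions_of(p,lab):
            f=topfit(w,r["pixels"]); print(n,lab,round(r["confidence"],2),np.round(r["rect"]),f)
    for lab in ["petri_stack","petri_dish","beaker","stain_jar","loupe"]:
        for r in env.regions_of(p,lab):
            print(n,lab,round(r["confidence"],2),np.round(r["rect"]),np.nanmedian(w[r["pixels"]],0))
E
```

```text
scene large1_mid 0.57 [163. 286.  16.  32.] [  0.544  -0.429  -6.938  92.436  38.15   37.785 260.   ]
scene large1_mid 0.39 [110. 262.  29.  42.] [  0.411  -0.483 -58.891  67.44   67.029  82.311 197.   ]
scene small1_mid 0.97 [250. 283.  25.  36.] [  0.696  -0.256 -13.018  87.461  33.375  31.674 334.   ]
scene small1_mid 0.94 [120. 310.  24.  38.] [  0.549  -0.55  -53.466  86.829  35.4    32.111 396.   ]
scene small1_mid 0.93 [200. 201.  27.  17.] [  0.374  -0.165  61.917  83.101  40.031  31.768 231.   ]
scene small1_mid 0.57 [203. 272.  28.  32.] [  0.591  -0.323  -8.789  87.33   33.936  31.669 312.   ]
scene small1_mid 0.48 [158. 224.  38.  28.] [  0.356  -0.31   13.563 101.062  42.28   38.058 322.   ]
scene small1_mid 0.43 [108. 260.  29.  39.] [  0.412  -0.483  31.109  67.213  66.261  82.611 192.   ]
scene pallet_top 0.65 [304. 190.  69.  54.] [   0.546    0.111  -71.647  161.205  156.163   23.944 1510.   ]
scene pallet_top 0.32 [332. 149.  28.  26.] [  0.472   0.313 -12.264 103.202  45.066  37.833 200.   ]
scene sheet_grip 0.76 [248. 233.  74.  54.] [   0.558   -0.129   -1.594  
[... 1453 characters left out ...]
1 153.639   8.887 674.   ]
side sheet_grip 0.4 [260. 243.  59.  41.] [   0.545    0.116  -71.467  160.839  153.968   27.109 1024.   ]
side petri_stack 0.72 [209. 226.  28.  26.] [0.717 0.174 0.045]
side petri_stack 0.19 [298. 205.  52.  42.] [ 0.554 -0.121  0.007]
side petri_dish 0.65 [245. 208.  24.  21.] [0.701 0.009 0.016]
side beaker 0.73 [383. 163.  15.  26.] [ 0.41  -0.469  0.06 ]
side stain_jar 0.69 [217. 333.  18.  29.] [0.401 0.486 0.063]
side stain_jar 0.33 [260. 245.  58.  45.] [0.543 0.122 0.025]
side stain_jar 0.19 [299. 204.  54.  38.] [ 0.554 -0.122  0.007]
side loupe 0.68 [341. 184.  24.  24.] [ 0.477 -0.298  0.029]
side loupe 0.45 [265. 180.  11.  14.] [ 0.725 -0.135  0.032]
```

```bash
cat >> h.py <<'E'
def cartons(p,zoff=0.0,zlo=.026,zhi=.044):
    """card-brown/white things standing 32 or 38 mm high on the bench"""
    w=cloud(p); w[:,:,2]-=zoff
    z=w[:,:,2]
    hsv=cv2.cvtColor(p["color"],cv2.COLOR_RGB2HSV)
    m=((z>zlo)&(z<zhi)&~((hsv[...,0]>35)&(hsv[...,0]<170)&(hsv[...,1]>90))).astype(np.uint8)
    m=cv2.morphologyEx(m,cv2.MORPH_OPEN,np.ones((2,2),np.uint8))
    n,lab,st,_=cv2.connectedComponentsWithStats(m,connectivity=4)
    out=[]
    for i in range(1,n):
        if st[i,4]<60: continue
        f=topfit(w,lab==i)
        if f is not None and 70<f[3]<115 and 25<f[4]<55: out.append(f)
    return out
E
python3 - <<'E'
from h import *
np.set_printoptions(suppress=True,precision=3,linewidth=150)
for n,o in [("scene",0),("side",.003)]:
    p=env.get_image(n)
    for f in cartons(p,o): print(n,f)
# enlarge right cluster
c=p["color"]
p=env.get_image("scene"); c=p["color"]
cv2.imwrite("pics/b1.png",cv2.resize(c[100:350,90:400],None,fx=2.4,fy=2.4,interpolation=cv2.INTER_CUBIC)[:,:,::-1])
E
```

```text
scene [ 0.289  1.789 -9.793 90.22  37.463 37.06  31.   ]
scene [  0.359   0.317 -16.186  77.945  37.171  32.162 111.   ]
scene [  0.554   0.41    7.473  91.665  42.832  38.129 171.   ]
scene [  0.476   0.312  -9.087  91.19   42.255  37.675 173.   ]
scene [  0.596   0.306   1.461  83.918  36.957  31.549 147.   ]
scene [  0.359  -0.31   13.656  92.885  40.897  37.935 285.   ]
scene [  0.479  -0.309  -5.826  85.001  33.584  31.792 250.   ]
scene [  0.593  -0.323  -7.867  82.901  33.954  31.781 285.   ]
scene [  0.543  -0.427  -8.766  94.433  37.201  37.884 260.   ]
side [  0.538  -0.423 -10.672  94.565  43.175  37.902 100.   ]
side [  0.585  -0.318 -14.802  80.455  32.993  32.93   64.   ]
side [ 0.475 -0.303  5.043 75.213 39.613 32.655 77.   ]
side [  0.353  -0.305  12.02   88.575  40.58   37.662 108.   ]
side [  0.59    0.311   5.444  79.896  32.373  32.022 123.   ]
side [  0.468   0.316  -8.541  92.036  39.35   37.919 225.   ]
side [  0.681   0.513 -62.699  80.862  38.609  28.95  121.   ]
side [  0.548   0.414   8.34   90.93   40.567  37.396 227.   ]
side [  0.353   0.321 -12.546  80.034  33.08   31.248 164.   ]
```

View pics/b1.png

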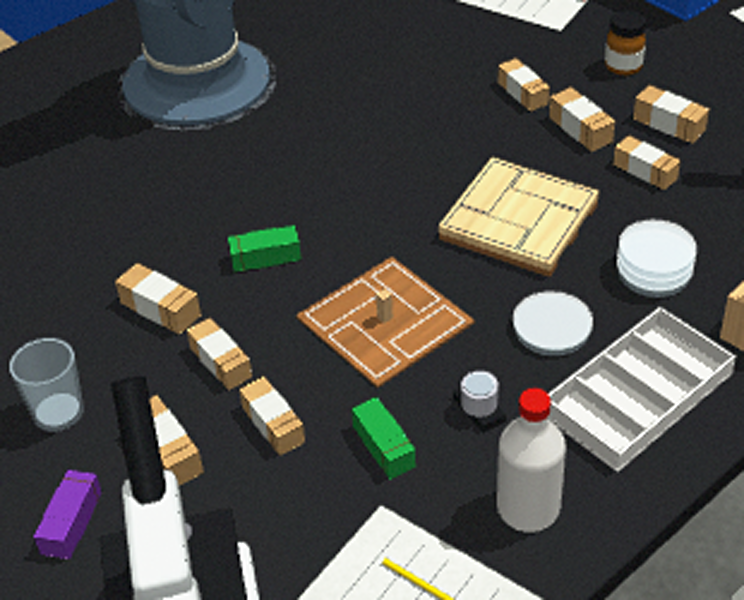

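```bash
cat >> h.py <<'E'
def Rz(deg):
    t=np.radians(deg); c,s=np.cos(t),np.sin(t)
    return np.array([[c,0,-s],[s,0,c],[0,-1,0]])
def go(x,y,z,deg): env.reach([x,y,z],Rz(deg))
def look(name,fn=None):
    p=env.get_image(name)
    if fn: cv2.imwrite("pics/"+fn+".png",p["color"][:,:,::-1])
    return p
E
python3 - <<'E'
from h import *
np.set_printoptions(suppress=True,precision=3,linewidth=150)
q=env.current_joint_positions()
for x,y,d in [(.50,.09,-80),(.50,.09,100),(.45,.3,-60),(.45,.3,120),(.5,-.34,-120),(.5,-.34,60)]:
    j=env.inverse_kinematics([x,y,.3],Rz(d)); print(x,y,d,j)
t=env.current_clock()
go(.48,-.32,.30,-120); print(env.current_clock()-t)
p=look("wrist","w1")
for f in cartons(p): print(f)
print(env.current_clock()); 
go(.50,.09,.33,-80);p=look("wrist","w2")
for lab in ["pallet_top","sheet_grip"]:
    for r in env.regions_of(p,lab): print(lab,r["confidence"],topfit(cloud(p),r["pixels"]))
go(.43,.29,.30,-60);p=look("wrist","w3")
for f in cartons(p): print(f)
print(env.current_clock(),env.current_joint_positions())
E
```

```text
0.5 0.09 -80 [ 0.574  0.241 -0.984  1.757  0.211  1.256 -1.859]
0.5 0.09 100 [ 0.703  0.308 -1.179  1.752  0.296  1.281  1.2  ]
0.45 0.3 -60 [-0.303  0.209 -0.43   1.709  0.091  1.243 -1.801]
0.45 0.3 120 [ 0.229  0.386 -1.17   1.685  0.367  1.317  1.086]
0.5 -0.34 -120 [ 0.606  0.293 -0.102  1.583  0.031  1.267 -1.595]
0.5 -0.34 60 [ 1.018  0.361 -0.66   1.558  0.226  1.301  1.376]
1.7333
[   0.539   -0.426   -7.439   94.513   38.924   39.982 3235.   ]
[   0.588   -0.321   -8.2     82.528   32.017   34.037 2215.   ]
[   0.474   -0.307   -4.763   82.862   32.319   34.069 1781.   ]
[   0.355   -0.307   12.712   96.567   38.72    40.168 2094.   ]
3.0833
pallet_top 0.85 [    0.545     0.114    18.775   154.455   154.27     25.987 15432.   ]
pallet_top 0.73 [  0.716  -0.146 -81.268  34.188  10.36   44.215 265.   ]
sheet_grip 0.98 [    0.556    -0.128    88.743   154.391   152.235     6.886 12650.   ]
[   0.588    0.309    5.563   75.27    31.415   33.989 2029.   ]
[   0.47     0.315   -9.091   96.04    37.185   40.056 2714.   ]
[   0.354    0.32   -11.818   84.535   31.231   34.123 1618.   ]
5.675 [-0.061  0.206 -0.709  1.744  0.142  1.244 -1.858]
```

Run:
```python
from h import *
np.set_printoptions(suppress=True,precision=4,linewidth=150)
def pal(p):
    w=cloud(p)
    r=max(env.regions_of(p,"pallet_top"),key=lambda r:r["pixels"].sum())
    print(topfit(w,r["pixels"]))
a=np.array([.545,.113])
for d,rr in [(-71,.06),(19,.06),(109,.06)]:
    R=Rz(d); xy=a-R[:2,2]*.05
    go(xy[0],xy[1],.33,d); p=look("wrist",f"pal{d}"); pal(p)
print(env.current_clock())
```

```text
[    0.5448     0.1143   -71.1459   154.3969   154.2794    25.9784 15460.    ]
[    0.5457     0.114     18.9622   154.4896   154.2833    25.946  15499.    ]
[    0.546      0.115    -71.0639   154.4172   153.0692    25.9458 15272.    ]
9.4167
```

View pics/pal-71.png

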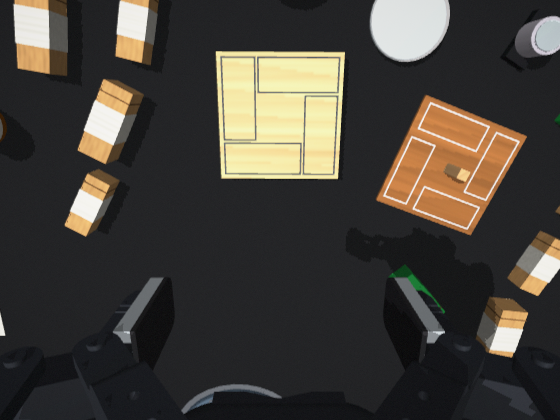

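View pics/w3.png

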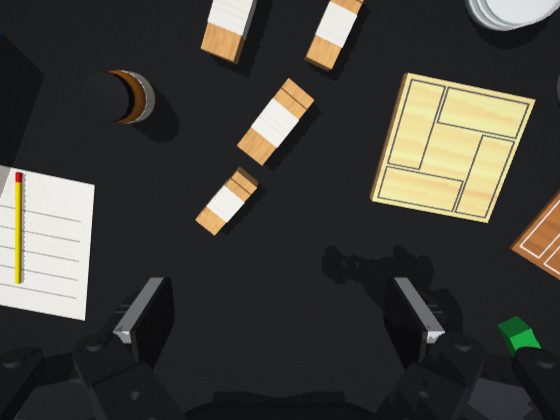

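View pics/w1.png

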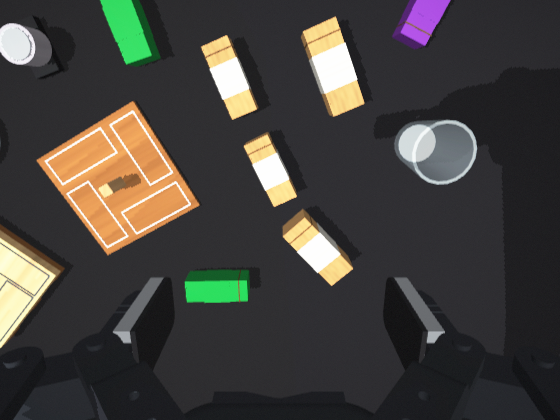

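```bash
cat >> h.py <<'E'
PAL=np.array([.5454,.1146]); PYAW=18.9
LOW=[((-22,-51),0,(1,0)),((51,-22),90,(0,1)),((22,51),0,(-1,0)),((-51,22),90,(0,-1))]
UP=[((22,-51),0,(-1,0)),((51,22),90,(0,-1)),((-22,51),0,(1,0)),((-51,-22),90,(0,1))]
def slot(tab,i,c,yaw):
    (x,y),a,o=tab[i]; t=np.radians(yaw); R=np.array([[np.cos(t),-np.sin(t)],[np.sin(t),np.cos(t)]])
    return c+R@np.array([x,y])/1000, a+yaw, R@np.array(o,float)
def wmeas(p,guess,z0,z1,rad=.07,L=None):
    w=cloud(p); w[:,:,2]-=.002
    hsv=cv2.cvtColor(p["color"],cv2.COLOR_RGB2HSV)
    m=((w[:,:,2]>z0)&(w[:,:,2]<z1)&~((hsv[...,0]>35)&(hsv[...,0]<170)&(hsv[...,1]>90))).astype(np.uint8)
    m[300:]=0
    n,lab,st,_=cv2.connectedComponentsWithStats(m,connectivity=4)
    best=None
    for i in range(1,n):
        if st[i,4]<150: continue
        f=topfit(w,lab==i,tol=.004)
        if f is None: continue
        d=np.hypot(*(f[:2]-guess))
        if d<rad and (best is None or d<best[0]): best=(d,f)
    return None if best is None else best[1]
def view_at(xy,deg,z=.30,back=.06,fn=None):
    R=Rz(deg); t=np.asarray(xy)-R[:2,2]*back
    go(t[0],t[1],z,deg); return look("wrist",fn)
def ok(xy,z,deg):
    return env.inverse_kinematics([xy[0],xy[1],z],Rz(deg))
def wrap(d): return (d+180)%360-180
def plan(c,ayaw,sc,syaw,so,off,pz,zz):
    q=np.array(env.current_joint_positions()); best=None
    for dp in (90,-90):
        for ds in (90,-90):
            tp,ts=wrap(ayaw+dp),wrap(syaw+ds)
            s=np.sign(Rz(ts)[:2,2]@so)
            gp=c+s*off*Rz(tp)[:2,2]; gs=sc+s*off*Rz(ts)[:2,2]
            js=[ok(gp,.12,tp),ok(gp,pz,tp),ok(gs,zz+.07,ts),ok(gs,zz,ts)]
            if any(j is None for j in js): continue
            js=np.array(js)
            m=max(abs(js[:,6]).max()/2.66,abs(js[:,2]).max()/1.39)
            cost=abs(js[2]-js[0]).max()+.5*abs(js[0]-q).max()+(5 if m>.97 else 0)
            if best is None or cost<best[0]: best=(cost,tp,ts,s,m)
    return best
def lin(x,y,z,rate=.15):
    env.move_linear([x,y,z],None,rate)
def pick_place(guess,gyaw,zc,sc,syaw,so,base,off=.015,dz=.003,name=""):
    """zc carton height; base = height of the surface placed on"""
    w=zc
    b=plan(guess,gyaw,sc,syaw,so,off,dz,base+dz+.001); 
    if b is None: print("no plan"); return
    _,tp,ts,s,m=b
    p=None
    try: p=view_at(guess,tp,fn="pk_"+name)
    except env.PlanningError: p=view_at(guess,tp,back=0.03,fn="pk_"+name)
    f=wmeas(p,guess,zc-.006,zc+.005)
    print(name,"seen",f,"plan",b)
    if f is None or abs(f[3]-(96 if zc>.035 else 84))>7: print("BAD MEASURE"); return
    c=f[:2]; tp=tp+(wrap(2*(f[2]-gyaw))/2)   # small change of yaw, mod 180
    gp=c+s*off*Rz(tp)[:2,2]; gs=sc+s*off*Rz(ts)[:2,2]
    env.command_gripper(w+.024)
    go(gp[0],gp[1],.11,tp); lin(gp[0],gp[1],dz,.12)
    env.command_gripper(w-.012)
    g1=env.current_grip_width()
    lin(gp[0],gp[1],.12,.2)
    g2=env.current_grip_width()
    go(gs[0],gs[1],base+.075,ts)
    g3=env.current_grip_width(); F=env.current_wrist_force()
    print("grip",g1,g2,g3,"F",np.round(F,2),"t",env.current_clock())
    if g3<w-.006: print("LOST?"); return
    lin(gs[0],gs[1],base+dz+.0012,.08)
    print("F down",np.round(env.current_wrist_force(),2),"tcp",np.round(env.current_eef_pos(),4))
    env.command_gripper(w+.009)
    lin(gs[0],gs[1],base+.09,.2)
    return gs,ts,s
def check(tab_slot,zc,base,fn,ts):
    sc,syaw,so=tab_slot
    p=view_at(sc,ts,z=base+.30,fn=fn)
    f=wmeas(p,sc,base+zc-.006,base+zc+.006)
    if f is None: print("check: none"); return
    t=np.radians(syaw); u=np.array([np.cos(t),np.sin(t)]); v=np.array([-u[1],u[0]])
    e=(f[:2]-sc)*1000
    print("check along %.1f across %.1f yaw %.1f dims %.0f %.0f z %.1f"%(e@u,e@v,wrap(2*(f[2]-syaw))/2,f[3],f[4],f[5]),"t",env.current_clock())
    return f
E
python3 - <<'E'
from h import *
np.set_printoptions(suppress=True,precision=4,linewidth=150)
for n in("scene","side"):
    w=cloud(look(n)); P=w[(w[:,:,2]>.06)&(w[:,:,2]<.4)]
    for c in [(.539,-.426),(.548,.413),(.355,-.307),(.354,.32),(.588,.309),(.588,-.321)]:
        d=np.hypot(*(P[:,:2]-c).T); i=d.argmin(); print(n,c,d[i],P[i])
S=slot(LOW,3,PAL,PYAW)
r=pick_place(np.array([.470,.315]),-9.1,.038,*S,.024,name="L1")
if r: check(S,.038,.024,"ck1",r[1])
E
```

```text
scene (0.539, -0.426) 0.10451603303225655 [ 0.4427 -0.4666  0.0609]
scene (0.548, 0.413) 0.12173743791477651 [0.4349 0.4579 0.0668]
scene (0.355, -0.307) 0.1479413321535948 [ 0.3971 -0.4488  0.08  ]
scene (0.354, 0.32) 0.13850932180245634 [0.4056 0.4486 0.0777]
scene (0.588, 0.309) 0.13105946066524976 [0.5857 0.178  0.3853]
scene (0.588, -0.321) 0.192071653215324 [ 0.7184 -0.4621  0.1077]
side (0.539, -0.426) 0.10579318902102165 [ 0.4424 -0.4692  0.0862]
side (0.548, 0.413) 0.1260824037135216 [0.4392 0.4768 0.0743]
side (0.355, -0.307) 0.14307979826540068 [ 0.4055 -0.4409  0.0941]
side (0.354, 0.32) 0.14453258203143002 [0.404  0.4556 0.0816]
side (0.588, 0.309) 0.12402289928496517 [0.5775 0.1854 0.3949]
side (0.588, -0.321) 0.1853980389933713 [ 0.7151 -0.4559  0.1118]
L1 seen [   0.4706    0.3165   -9.2496   95.3665   38.6527   38.0231 2981.    ] plan (np.float64(1.085818305868383), 80.89999999999998, 18.900000000000006, np.float64(-1.0), np.float64(0.6109187235954822))
grip 0.03632302422260902 0.036193605244995375 0.036444266294487736 F [ 0.12 -0.18 -1.96] t 14.4833
F down [ 0.66  0.18 -1.86] tcp [0.4951 0.1049 0.0282]
check along 1.0 across -0.3 yaw 0.4 dims 95 38 z 62.0 t 17.275
```

Run:
```python
from h import *
np.set_printoptions(suppress=True,precision=4,linewidth=150)
S=slot(LOW,2,PAL,PYAW)
r=pick_place(np.array([.548,.413]),7.5,.038,*S,.024,name="L2")
if r: check(S,.038,.024,"ck2",r[1])
```

```text
L2 seen [   0.5498    0.4146    9.6636   96.1054   38.6715   37.9777 2948.    ] plan (np.float64(0.8165664371658721), 97.5, 108.89999999999998, np.float64(1.0), np.float64(0.6414543341916286))
grip 0.03635313229787306 0.036444491528046775 0.03621144119456079 F [-0.33  0.46 -2.98] t 22.9333
F down [ 0.05 -0.69 -0.1 ] tcp [0.5356 0.1654 0.0283]
check along -0.5 across 1.0 yaw 0.3 dims 95 38 z 62.0 t 25.75
```

View pics/ck2.png

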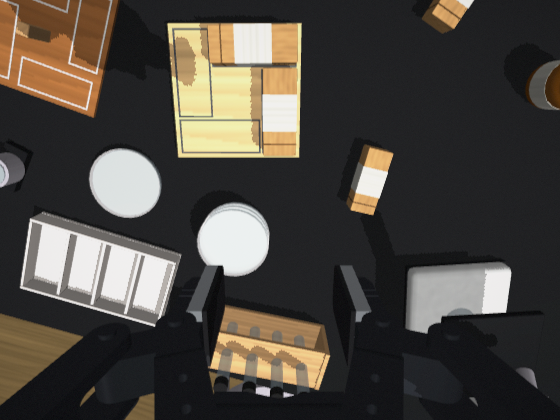

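Run:
```python
from h import *
np.set_printoptions(suppress=True,precision=4,linewidth=150)
S=slot(LOW,0,PAL,PYAW)
r=pick_place(np.array([.356,-.307]),12.7,.038,*S,.024,name="L3")
if r:
  check(S,.038,.024,"ck3",r[1])
```

```text
L3 seen [   0.3553   -0.307    13.042    95.4505   38.4726   38.0071 2962.    ] plan (np.float64(1.51913510517533), 102.69999999999999, 108.89999999999998, np.float64(-1.0), np.float64(0.8420982230157276))
grip 0.0361682080318126 0.03624865678561918 0.03630122889977693 F [ 0.09 -0.83 -2.99] t 32.425
F down [-0.58  0.95 -1.89] tcp [0.5556 0.0643 0.0282]
check along 0.5 across 1.1 yaw 0.5 dims 96 38 z 62.0 t 35.2167
```

Run:
```python
from h import *
np.set_printoptions(suppress=True,precision=4,linewidth=150)
S=slot(LOW,1,PAL,PYAW)
r=pick_place(np.array([.540,-.426]),-8,.038,*S,.024,name="L4")
if r:
  check(S,.038,.024,"ck4",r[1])
  p=view_at(PAL,-71,z=.33,fn="ck4b")
  for i in range(4):
    s=slot(LOW,i,PAL,PYAW); f=wmeas(p,s[0],.056,.068,.03); print(i,(f[:2]-s[0])*1000,f[2:])
```

```text
L4 seen [   0.5405   -0.4264   -7.1424   94.7822   38.6174   37.9797 2931.    ] plan (np.float64(1.1709001263126098), 82, -161.10000000000002, np.float64(-1.0), np.float64(0.9410382450872233))
grip 0.036376281185063544 0.03642558073134717 0.03642330536050116 F [ 0.61 -0.71 -1.73] t 42.3417
F down [-1.39 -0.96  2.78] tcp [0.5959 0.1247 0.0284]
check along 1.6 across -0.3 yaw 0.5 dims 96 39 z 62.1 t 45.1333
0 [-1.0948  0.4522] [  19.3198   95.6342   38.9741   61.9947 2752.    ]
1 [-0.3547  0.4153] [ -70.9793   96.1324   37.3518   61.9453 3184.    ]
2 [-1.4157  0.5415] [  18.8245   95.071    38.7847   62.0337 3000.    ]
3 [-0.6901  1.0483] [ -71.0134   96.1074   38.6261   62.0892 2594.    ]
```

View pics/ck4b.png

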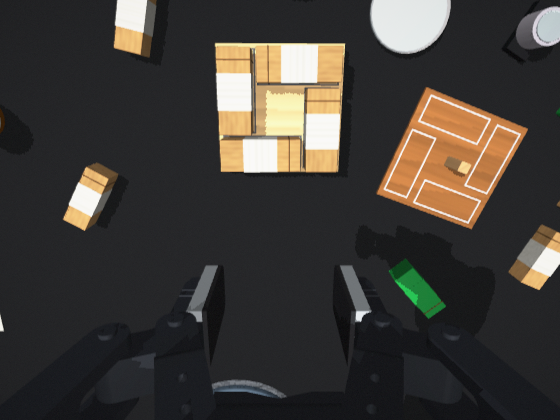

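```bash
cat >> h.py <<'E'
def sheetmeas(p,guess,ztop,rad=.05):
    w=cloud(p); w[:,:,2]-=.002
    d=np.hypot(w[...,0]-guess[0],w[...,1]-guess[1])
    m=((abs(w[...,2]-ztop)<.003)&(d<.13)).astype(np.uint8); m[300:]=0
    n,lab,st,_=cv2.connectedComponentsWithStats(m,connectivity=4)
    i=1+st[1:,4].argmax(); f=topfit(w,lab==i,tol=.003)
    mp=(w[...,2]>ztop+.036)&(w[...,2]<ztop+.046)&(d<.04); mp[300:]=False
    P=w[mp]; pc=None
    if len(P)>10:
        (x,y),(a,b),ang=cv2.minAreaRect((P[:,:2]*1000).astype(np.float32)); pc=np.array([x,y,a,b,ang,np.median(P[:,2])*1000])
    return f,pc
E
python3 - <<'E'
from h import *
np.set_printoptions(suppress=True,precision=4,linewidth=150)
g=np.array([.556,-.128]); best=None
ya=-1.3
q0=np.array(env.current_joint_positions())
for k1 in range(4):
  for k2 in range(4):
    tp,ts=wrap(ya+90*k1),wrap(PYAW+90*k2)
    js=[ok(g,.011,tp),ok(g,.13,tp),ok(PAL,.15,ts),ok(PAL,.073,ts)]
    if any(j is None for j in js): continue
    js=np.array(js); c=abs(js[2]-js[1]).max()+.3*abs(js[0]-q0).max()+5*(abs(js[:,6]).max()>2.5)+5*(abs(js[:,2]).max()>1.33)
    if best is None or c<best[0]: best=(c,tp,ts)
print(best)
p=view_at(g,best[1],z=.30,fn="sh1"); print(sheetmeas(p,g,.005))
p=view_at(g,wrap(best[1]+90) if ok(g,.3,wrap(best[1]+90)) is not None else wrap(best[1]-90),z=.30,fn="sh2"); print(sheetmeas(p,g,.005),env.current_clock())
E
```

```text
(np.float64(0.7136084881602112), -91.30000000000001, -71.10000000000002)
(array([    0.5561,    -0.1266,    88.6762,   150.2901,   149.809 ,     4.9713, 15288.    ]), array([ 556.3719, -126.3434,   12.3516,   13.0445,   88.8639,   44.7803]))
(array([    0.5566,    -0.1267,    -1.5049,   150.4247,   149.5121,     4.9703, 15141.    ]), array([ 556.6489, -127.3886,   13.1446,   13.5095,   88.5791,   44.5983])) 50.9583
```

View pics/sh1.png

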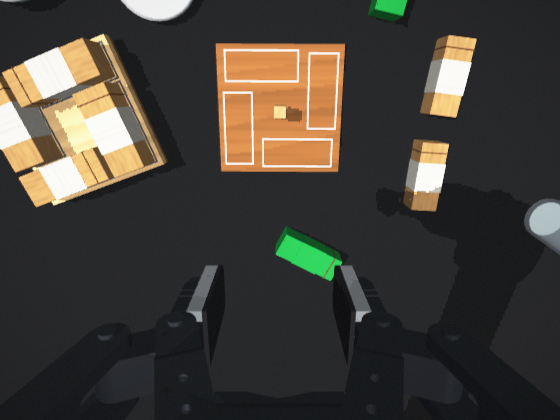

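```bash
python3 - <<'E'
from h import *
np.set_printoptions(suppress=True,precision=4,linewidth=150)
g=np.array([.5563,-.1267]); tp=-91.4; ts=PYAW-90
env.command_gripper(.045)
go(g[0],g[1],.12,tp); lin(g[0],g[1],.011,.12)
env.command_gripper(.004); g1=env.current_grip_width()
lin(g[0],g[1],.15,.15); g2=env.current_grip_width()
go(PAL[0],PAL[1],.15,ts); 
print(g1,g2,env.current_grip_width(),env.current_wrist_force())
p=look("wrist","sh3"); look("scene","sh3s")
lin(PAL[0],PAL[1],.090,.1)
p=look("scene","sh4s"); look("side","sh4d")
print(env.current_clock(),env.current_grip_width())
E
python3 -c "
import cv2,numpy as np
a=cv2.imread('pics/sh4s.png')[120:260,220:400];b=cv2.imread('pics/sh4d.png')[180:300,180:340]
cv2.imwrite('pics/sh4.png',np.hstack([cv2.resize(a,(400,311)),cv2.resize(b,(400,311))]))"
```

```text
0.011893904410197737 0.011701673404562123 0.012033482314080489 [ 0.2837 -0.3617 -0.9976]
56.8417 0.01193119393201532
```

View pics/sh4.png

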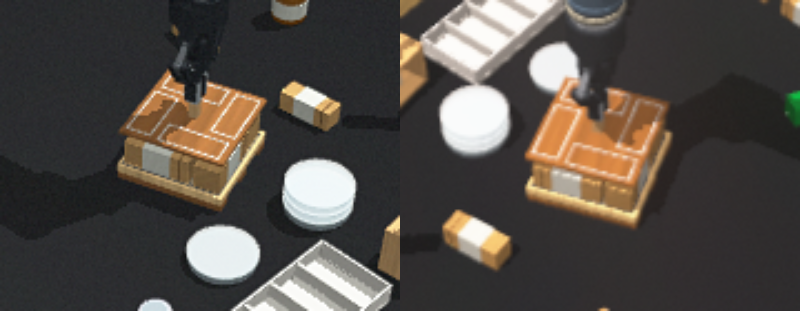

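Run:
```python
from h import *
np.set_printoptions(suppress=True,precision=4,linewidth=150)
x,y=PAL
lin(x,y,.0738,.06); print(env.current_wrist_force())
env.command_gripper(.035); lin(x,y,.16,.2)
p=view_at(PAL,-71,z=.38,fn="sh5"); print(sheetmeas(p,PAL,.067))
p=view_at(PAL,19,z=.38,fn="sh6"); print(sheetmeas(p,PAL,.067),env.current_clock())
```

```text
[-1.5325  0.0843  4.2307]
(array([    0.5446,     0.1154,   -71.0466,   150.3765,   149.929 ,    66.9838, 14250.    ]), array([545.0118, 115.4642,  12.3709,  12.8265,  19.0734, 106.7135]))
(array([    0.5457,     0.1152,   -71.1086,   150.3163,   150.2775,    66.9788, 14106.    ]), array([545.1429, 115.4289,  12.8573,  12.4095,  19.2185, 106.9167])) 60.7667
```

View pics/sh5.png

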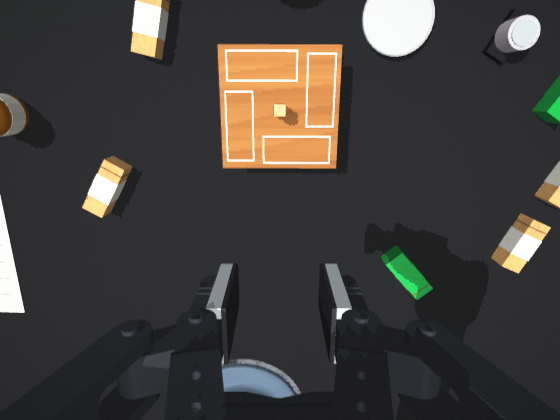

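```bash
sed -i 's/lin(gp\[0\],gp\[1\],.12,.2)/lin(gp[0],gp[1],max(.12,base+.085),.2)/' h.py; echo 'SH=np.array([.5452,.1153]); SYAW=18.95' >> h.py
python3 - <<'E'
from h import *
np.set_printoptions(suppress=True,precision=4,linewidth=150)
S=slot(UP,2,SH,SYAW)
r=pick_place(np.array([.355,.321]),-12,.032,*S,.067,off=.012,name="S1")
if r:
  check(S,.032,.067,"ck5",r[1])
E
```

```text
S1 seen [   0.3546    0.321   -11.6228   83.5053   32.2351   31.9839 2135.    ] plan (np.float64(1.1144315615963902), 78, 108.94999999999999, np.float64(-1.0), np.float64(0.6872491928689668))
grip 0.029766710040438318 0.029900717144351448 0.02959325264625642 F [-0.14  0.21 -1.31] t 66.3417
F down [-0.52 -0.09 -0.93] tcp [0.5195 0.1602 0.0712]
check along 0.8 across 0.7 yaw 0.6 dims 83 32 z 99.0 t 69.1417
```

Run:
```python
from h import *
np.set_printoptions(suppress=True,precision=4,linewidth=150)
S=slot(UP,1,SH,SYAW)
r=pick_place(np.array([.589,.310]),5,.032,*S,.067,off=.012,name="S2")
if r:
  check(S,.032,.067,"ck6",r[1])
```

```text
S2 seen [   0.5928    0.3099    5.407    82.9959   31.6404   31.9892 2070.    ] plan (np.float64(1.1291383489830575), 95, 18.94999999999999, np.float64(-1.0), np.float64(0.6927349886448355))
grip 0.029797866237351485 0.02964639972560215 0.029968497919193662 F [ 0.69  1.14 -0.89] t 74.175
F down [-0.88  0.26  1.23] tcp [0.5902 0.1411 0.0713]
check along 1.0 across -0.4 yaw -0.4 dims 82 32 z 99.1 t 76.975
```

View pics/ck6.png

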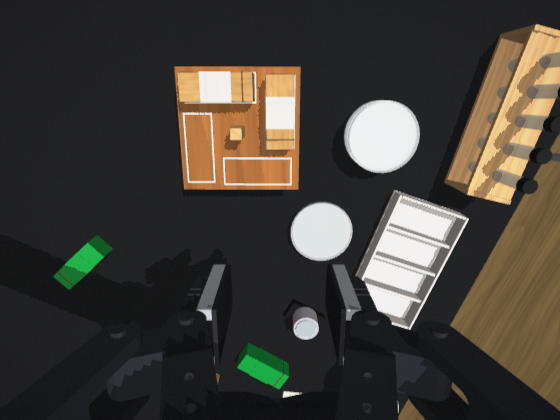

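Run:
```python
from h import *
np.set_printoptions(suppress=True,precision=4,linewidth=150)
S=slot(UP,3,SH,SYAW)
r=pick_place(np.array([.475,-.307]),-4.8,.032,*S,.067,off=.012,name="S3")
if r:
  check(S,.032,.067,"ck7",r[1])
```

```text
S3 seen [   0.4749   -0.3068   -4.4688   82.3216   32.6185   32.0087 2122.    ] plan (np.float64(1.5744891660137725), -94.8, 18.94999999999999, np.float64(1.0), np.float64(0.8340477581242562))
grip 0.02978382906421097 0.02963774922187812 0.02965240186690152 F [ 0.05 -0.1  -1.23] t 83.5417
F down [ 1.44  0.19 -0.8 ] tcp [0.5005 0.0892 0.0712]
check along 0.1 across -0.4 yaw 0.2 dims 83 32 z 99.0 t 86.3667
```

Run:
```python
from h import *
np.set_printoptions(suppress=True,precision=4,linewidth=150)
S=slot(UP,0,SH,SYAW)
r=pick_place(np.array([.588,-.321]),-8.2,.032,*S,.067,off=.012,name="S4")
if r:
  check(S,.032,.067,"ck8",r[1])
look("scene","fs1")
```

```text
S4 seen [   0.5892   -0.3205   -8.1254   83.2633   32.4872   32.0196 2103.    ] plan (np.float64(1.1835577758582176), -98.2, -71.05, np.float64(-1.0), np.float64(0.7389325970878434))
grip 0.029478552695406966 0.029468996888668577 0.029781435587093754 F [ 0.06 -0.76 -0.56] t 92.55
F down [-1.61 -0.67  0.83] tcp [0.5713 0.0702 0.0713]
check along -0.2 across 0.7 yaw 0.3 dims 83 32 z 99.0 t 95.35
```

View pics/fs1.png

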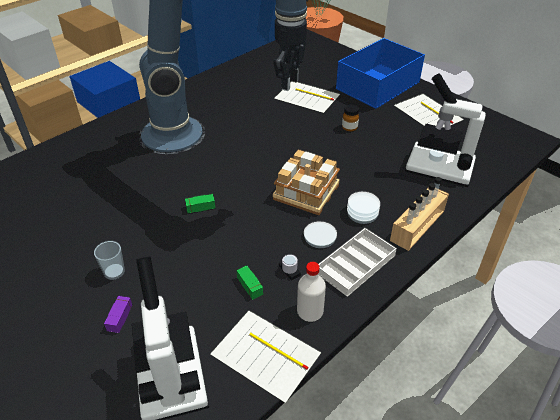

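```bash
python3 - <<'E'
from h import *
np.set_printoptions(suppress=True,precision=4,linewidth=150)
p=view_at(SH,-71,z=.40,fn="fin")
print(sheetmeas(p,SH,.067))
for i in range(4):
    s=slot(UP,i,SH,SYAW); f=wmeas(p,s[0],.093,.105,.03); print(i,None if f is None else ((f[:2]-s[0])*1000,f[2:]))
a=cv2.imread("pics/a_scene.png");b=look("scene","fs2")["color"][:,:,::-1]
q=look("side","fd2"); print(env.current_clock(),env.current_wrist_force())
E
python3 -c "
import cv2,numpy as np
a=cv2.imread('pics/fs2.png')[120:260,220:400];b=cv2.imread('pics/fd2.png')[180:300,180:340]
cv2.imwrite('pics/fin2.png',np.hstack([cv2.resize(a,(400,311)),cv2.resize(b,(400,311))]))"
```

```text
(array([   0.5447,    0.1156,  -71.2256,  150.2993,  150.1885,   67.0073, 5353.    ]), array([545.1184, 115.4656,  12.9733,  13.4151,  19.0521, 106.7425]))
0 (array([-0.6593,  0.6173]), array([  18.2483,   83.8777,   32.6709,   98.9446, 1933.    ]))
1 (array([-0.8409,  1.4096]), array([ -70.9151,   83.8263,   31.4204,   99.0165, 2029.    ]))
2 (array([-0.4583,  0.5413]), array([  19.0621,   82.3771,   32.7219,   99.095 , 1747.    ]))
3 (array([-0.151,  0.815]), array([ -70.8372,   84.0677,   32.4784,   99.0293, 1691.    ]))
95.9167 [ 0.6316 -0.2491  0.1813]
```

View pics/fin.png

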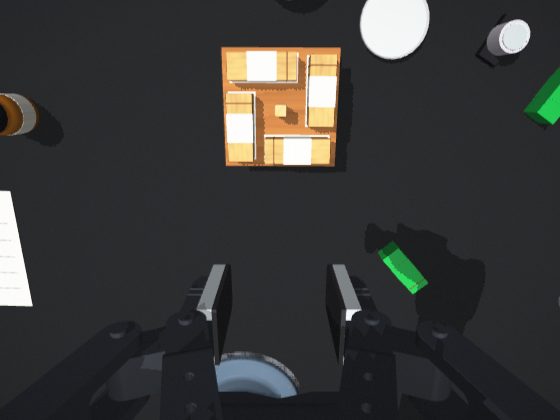

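View pics/fin2.png

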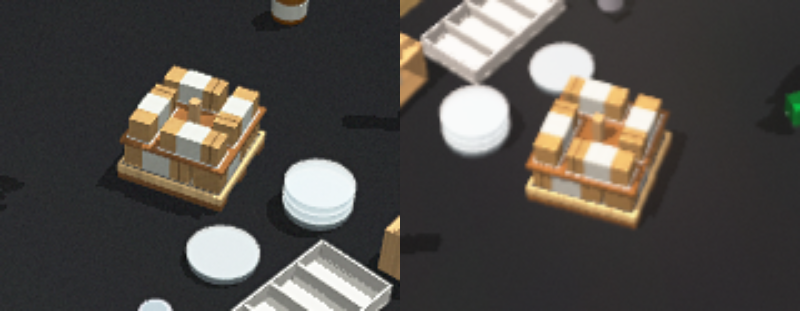

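The final pictures show all four small cartons inside their outlines on the sheet. The post is up at (281, 111) in the wrist view, and the stack is level and square in both room views.

```bash
python3 -c "
from workcell import env
env.hand_in(); print(env.current_clock())"
```

```text
the job is handed in; nothing more can be done
the job is handed in; nothing more can be done
```

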